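# Push the stuck plug out of the storage tube

## Robot

A 6-joint arm with a two-finger parallel gripper is mounted at the origin on a cart in front of the work surface, level with it; the furniture and walls round the work are solid. World frame = base frame: x ahead of the robot, y to its left, z up, the work surface at z = 0. Lengths are in m, angles in rad, forces in N, time in s.
With the tool pointing down it reaches from about 0.35 to 0.975 m from the base axis. Payload 4.9 kg.
Tool frame: the origin (TCP) lies midway between the tips of the shut fingers; the grasp point (between the pads) lies 19 mm behind it; z points along the fingers, y is the line along which they close (so a half turn about z gives the same grasp; the last joint's range is limited). The gripper opens to 85 mm and grips with 20 to 120 N. Pads are 22 mm wide; open, the fingers measure 114 mm over their backs; the gripper's body (76 mm by 85 mm) begins 54 mm behind the grasp point. The pads swing forward as they close: fully open they stand 13 mm farther back than shut.
Start: joints at [-1.325, 0.053, 1.613, -0, 1.476, -0.119], TCP at [0.223, -0.584, 0.231] pointing down, gripper open.
Joint ranges: [-3.01, 3.01], [-1.01, 2.22], [0.06, 2.58], [-1.02, 4.17], [0.09, 2.62], [-3.14, 3.14]. Speed limits (rad/s): [2.57, 2.57, 3.14, 3.14, 3.14, 3.14].

## Interface

Orientations are given as a rotation vector (axis times angle).
In Python, from station import ctrl gives the robot as it stands. The module is installed in compiled form; this text tells all that it offers.
- The arm moves only by the shell command python3 -m handwheel 'ROWS' [OPENING] [FORCE]. ROWS is JSON, a list of rows, each a list of 2 entries, a list of its own where there are three numbers: the shift along the tool's x, y, z in cm, then the turn, a rotation vector about the tool's x, y, z in rad. In form: [[[tx, ty, tz], [ax, ay, az]], ...]. A call has 1 to 5 rows; each row is the pose to reach, as a shift and turn from the pose commanded when the call began, along the tool's axes at that moment; what a row does not reach only later rows make up. A row lasts 1/8 s, in which the tool goes at most 62.5 mm and 10.7 degrees, less where a joint would pass 70% of its speed; a pose out of reach is approached as far as the arm can. A call with a gripper value outside its range is refused whole. OPENING is the gripper's target within -1 to 1 (shut at 1, half-way at 0, fully open at -1), set as the call begins (- or left out, the last holds). The fingers move at their own pace and stop on an object; FORCE is the grip in N (left out, the last holds). Time passes only in rows, so rows that repeat a pose let the fingers close. It gives the time, the measured TCP pose, the force, the opening and the grip force at its end, in the units of the state.
- ctrl.get_obs(): the state, without advancing time (a new reading comes with each control period).
- ctrl.get_image(name): name is "scene" or "side" or "wrist"; returns the picture (480x640x3 uint8, blue, green, red); there is no depth.
- ctrl.calibration(name): a dict with "fx", "fy", "cx", "cy" (pixels), "R" (3x3) and "t" (3): a world point X has camera coordinates R X + t. Camera axes: x right, y down, z forward; pixel columns grow to the right and rows downward; lengths in m; the calibration is good to about 2 mm. The wrist camera is an equidistant fisheye: a pixel r from the principal point sees the ray r / f radians off the axis. A picture is of the moment at which its call begins: read the wrist's pose just before it. calibration takes no time and is no camera call; for the wrist camera it gives the pose at the moment of the call.
- ctrl.finish_job(): hands the job in; it is judged then, once.
Trained networks look in the newest picture that a camera, given by its name, has taken for a name from the list of things; names that differ only in an ending like _2 or _b are one class to them, and where a whole thing is asked for, a point or a joint stands for the part that bears it (a point fixed in the world has none). Each returns a list of dicts, best first, with "score" (0 to 1); they miss things now and then, are a little off and sometimes report something else, mostly with a low value. They report only what shows in the picture. A call takes as long as a camera call.
- ctrl.look_for(camera, query): "position" ([column, row] in pixels, amid what is visible of it).
- ctrl.landmark_of(camera, query): "position" ([column, row] in pixels: a listed point, or the origin of a listed thing).
The state is a dict: "t": time; "q": joint angles; "dq": joint speeds; "effort": joint torques, N m; "tool_pos": TCP position; "tool_rot": TCP orientation; "contact_force": force on the tool from outside, world axes, zero at the start; "wrist_torque": the same for the moment, N m; "opening": finger opening in m; "grip_force": force on a finger pad.
Only numpy, scipy, OpenCV 4.12 (cv2) and the standard library are available. Lean on these libraries where they do the work, as an engineer would, in place of code of your own. Each camera call takes 0.05 s, during which the arm holds its last target. There are 200 camera calls.

## Task

A red plug is stuck inside the aluminium storage tube clamped in the green stand. Lift the wooden dowel out of its block, lay it on the table and take it again near one end, then push the plug with it right through the tube, out of the far end, into the white tray. Finally draw the dowel back out and lay it flat on the table, clear of the tray; leave the jars, cotton buds, loupe and grey weight undisturbed.

Things in the scene. Friction and masses are not known exactly. Their poses are not given: they have to be found in the camera images.
- tube_stand: Green-based stand, fixed, holding an aluminium tube level. Origin on the table below the tube's middle; own y = push direction, along the tube from near mouth to far end (roughly to the robot's left), z up. Tube 140 long (y -70 to +70), axis 80 above the table, outside diameter 40 (44 at the ends), bore 30. Base plate 120 (x) x 85 (y -60 to +26) x 12 high. The table before the mouth is clear.
- tube_mouth (a point): centre of the tube's near mouth (stand y = -70, 80 above the table), where the dowel goes in; axes as the stand's
- tube_exit (a point): centre of the tube's far end (stand y = +70), where the plug must come out above the tray; axes as the stand's
- plug: Red plug, 26 diameter x 34 long, 20 g, origin at its centre, axis along own y. Its near face sits 35 to 60 deep in the bore, its axis 2 below the tube's. A sprung strip in the top of the bore wedges it: it slides under a steady push of about 4 to 10 N until it leaves the strip 25 before the far end. It drops once the dowel's tip is about level with the tube's far end.
- dowel: Light wooden dowel, an octagon 15 across (it lies on a flat and does not roll), 220 long, 30 to 55 g, origin at its centre, along own y, both ends alike. It starts in the groove of the block, axis 19.5 above the table. Held by its middle it is too short to push the plug out.
- dowel_end_a (a point): centre of one end face of the dowel (own y = +110)
- dowel_end_b (a point): centre of the other end face (own y = -110)
- dowel_block: Dark wooden block, fixed, 60 (x) x 260 (y) x 30 high, origin under its centre. A groove along y, 20 wide, 226 long, floor 12 above the table, holds the dowel below the block's top. Only in the middle (y -23 to +23) is the block cut away over its full width, down to 6 above the table, so that fingers can go down on either side of the dowel and close along x.
- catch_tray: Loose white tray, 240 (x) x 300 (y) x 50 high, floor 6 thick, origin under its centre, standing under the tube's far end, which overhangs its near rim by about 15 to 20 mm. Stays where it is.
- jar_red: bystander: white jar with red lid, 57 diameter, 75 high, origin under its centre
- jar_black: bystander: white jar with black lid, 49 diameter, 60 high, origin under its centre
- cotton_buds: bystander: round clear box of pink cotton buds, 77 diameter, 80 high, origin under its centre
- loupe: bystander: black loupe, 43 diameter, 38 high, origin under its centre
- weight: bystander: grey cloth-covered weight, 100 x 46 x 27, origin under its centre, long side along x

How it is judged:
On the way, in this order (a step that is already met when the one before it is completed fails the run):
1. the dowel is held, lifted out of its block (contact force between dowel and the fingers above 0.5 N and height (world z) of dowel above 0.045 m), for 0.1 s.
2. the dowel lies on the table away from the block, let go (height (world z) of each of dowel_end_a, dowel_end_b below 0.03 m and contact force between dowel and the fingers below 0.1 N and horizontal distance between dowel and dowel_block above 0.05 m and linear speed of dowel below 0.03 m/s), for 0.2 s.
3. the plug has come out of the far end of the tube while the dowel, held in the fingers, reaches deep into the tube from the near mouth (y of plug in the frame of tube_exit above 0 m and height (world z) of plug below 0.06 m and contact force between dowel and the fingers above 0.5 N and ((y of dowel_end_a in the frame of tube_exit between -0.05 and 0.06 m and x of dowel_end_a in the frame of tube_exit between -0.012 and 0.012 m and z of dowel_end_a in the frame of tube_exit between -0.012 and 0.012 m) or (y of dowel_end_b in the frame of tube_exit between -0.05 and 0.06 m and x of dowel_end_b in the frame of tube_exit between -0.012 and 0.012 m and z of dowel_end_b in the frame of tube_exit between -0.012 and 0.012 m)) and y of dowel in the frame of tube_exit below -0.04 m), for 0.05 s.
At the end, for the whole second after the job is handed in: the plug lies at rest in the white tray (centre within the tray's walls and below 45 mm); the dowel lies flat at rest (both ends lower than 30 mm), let go, its middle outside the tray (more than 20 mm beyond its rim) (x of plug in the frame of catch_tray between -0.11 and 0.11 m and y of plug in the frame of catch_tray between -0.14 and 0.14 m and height (world z) of plug below 0.045 m and height (world z) of each of dowel_end_a, dowel_end_b below 0.03 m and contact force between dowel and the fingers below 0.1 N and linear speed of plug below 0.05 m/s and linear speed of dowel below 0.03 m/s and not (x of dowel in the frame of catch_tray between -0.14 and 0.14 m and y of dowel in the frame of catch_tray between -0.17 and 0.17 m)); the robot touches nothing.
It fails at once if a jar, the cotton buds, the loupe or the weight moved by more than 30 mm (distance of any of jar_red, jar_black, cotton_buds, loupe, weight from where it was at the start of the episode above 0.03 m).
It fails at once if the tray shoved by more than 40 mm (distance of catch_tray from where it was at the start of the episode above 0.04 m).
It also fails if it takes over 59 s, if anything falls off the work surface, if the arm or the gripper's body presses on something with over 40 N, if the wrist force passes 120 N, or if a joint passes its speed limit or range.

## Working session

There is one attempt and no reset: what is moved stays moved. The work goes in short steps, Python scripts to look and compute and a shell command to move; the robot and the scene stay as the last step left them, time stands still between calls to the robot, and variables do not carry over. Pictures are saved under pics/ and viewed, at most 12 in all, crops included, and the job is handed in when it is done.

```bash
mkdir -p pics; cat > h.py <<'E'
import numpy as np, cv2
from scipy.spatial.transform import Rotation as Ro
from station import ctrl
def ray(cam,p,c=None):
    c=c or ctrl.calibration(cam); R=np.array(c["R"]);t=np.array(c["t"])
    u=(p[0]-c["cx"])/c["fx"];v=(p[1]-c["cy"])/c["fy"]
    if cam=="wrist":
        r=np.hypot(u,v); s=np.sinc(r/np.pi); d=np.array([u*s,v*s,np.cos(r)])
    else: d=np.array([u,v,1.])
    d=R.T@d; return -R.T@t, d/np.linalg.norm(d)
def atz(cam,p,z,c=None):
    o,d=ray(cam,p,c); return o+d*(z-o[2])/d[2]
def tri(rs):
    A=0;b=0
    for o,d in rs:
        P=np.eye(3)-np.outer(d,d);A=A+P;b=b+P@o
    return np.linalg.solve(A,b)
def rel(target,rot=None):
    "shift in tool axes (cm) to bring TCP to target"
    s=ctrl.get_obs();R=Ro.from_rotvec(s["tool_rot"])
    return R.inv().apply(np.array(target)-s["tool_pos"])*100
E
python3 - <<'E'
from h import *
np.set_printoptions(precision=4,suppress=True)
s=ctrl.get_obs();print(s["t"],s["tool_pos"],Ro.from_rotvec(s["tool_rot"]).as_matrix())
for c in("scene","side","wrist"):
    cv2.imwrite(f"pics/{c}0.png",ctrl.get_image(c))
    for q,z in [("tube_stand",0),("tube_mouth",.08),("tube_exit",.08),("dowel",.0195),("dowel_end_a",.0195),("dowel_end_b",.0195),("dowel_block",0),("catch_tray",0),("jar_red",0),("jar_black",0),("cotton_buds",0),("loupe",0),("weight",0)]:
        if c=="wrist" and q[:3] in("jar","cot","lou","wei"):continue
        for r in ctrl.landmark_of(c,q)[:2]: print(c,q,round(r["score"],2),np.round(r["position"]),atz(c,r["position"],z)[:2])
E
```

```text
0.0 [ 0.2228 -0.5832  0.23  ] [[ 0.9342  0.3568 -0.0005]
 [ 0.3568 -0.9342  0.002 ]
 [ 0.0002 -0.0021 -1.    ]]
scene tube_stand 0.79 [247. 283.] [0.4885 0.1296]
scene tube_mouth 0.71 [278. 254.] [0.5067 0.0595]
scene tube_exit 0.56 [223. 236.] [0.4914 0.1969]
scene dowel 0.87 [390. 269.] [ 0.687  -0.0691]
scene dowel_end_a 0.84 [352. 249.] [0.7124 0.0453]
scene dowel_end_a 0.65 [427. 290.] [ 0.6644 -0.1691]
scene dowel_end_b 0.84 [352. 249.] [0.7124 0.0453]
scene dowel_end_b 0.65 [427. 290.] [ 0.6644 -0.1691]
scene dowel_block 0.67 [389. 277.] [ 0.6922 -0.066 ]
scene jar_red 0.78 [306. 234.] [0.7382 0.2017]
scene jar_red 0.37 [183. 252.] [0.4916 0.3423]
scene jar_black 0.63 [261. 224.] [0.7126 0.3294]
scene cotton_buds 0.97 [347. 239.] [0.7795 0.1139]
scene loupe 0.74 [489. 298.] [ 0.7426 -0.257 ]
scene loupe 0.3 [305. 234.] [0.7386 0.2074]
scene weight 0.58 [415. 262.] [ 0.7815 -0.07  ]
side tube_stand 0.97 [345. 297.] [0.4984 0.1187]
side tube_mouth 0.69 [361. 240.] [0.5084 0.04  ]
side tube_mouth 0.53 [336. 206.] [ 0.633  -0.0882]
side tube_exit 0.62 [328. 274.] [0.496  0.1857]
side dowel 0.61 [308. 227.] [ 0.6989 -0.074 ]
side dowel_end_a 0.59 [347. 218.] [ 0.6478 -0.1675]
side dowel_end_a 0.48 [275. 245.] [0.7117 0.0376]
side dowel_end_b 0.59 [347. 218.] [ 0.6478 -0.1675]
side dowel_end_b 0.48 [275. 245.] [0.7117 0.0376]
side dowel_block 0.85 [309. 237.] [ 0.6904 -0.0658]
side catch_tray 0.89 [283. 364.] [0.4887 0.331 ]
side jar_red 0.93 [211. 281.] [0.7495 0.1966]
side jar_black 0.82 [176. 318.] [0.7151 0.3238]
side cotton_buds 0.95 [225. 256.] [0.7949 0.1016]
side loupe 0.52 [335. 204.] [ 0.7428 -0.2775]
side weight 0.93 [280. 227.] [ 0.7827 -0.0817]
```

View pics/scene0.png

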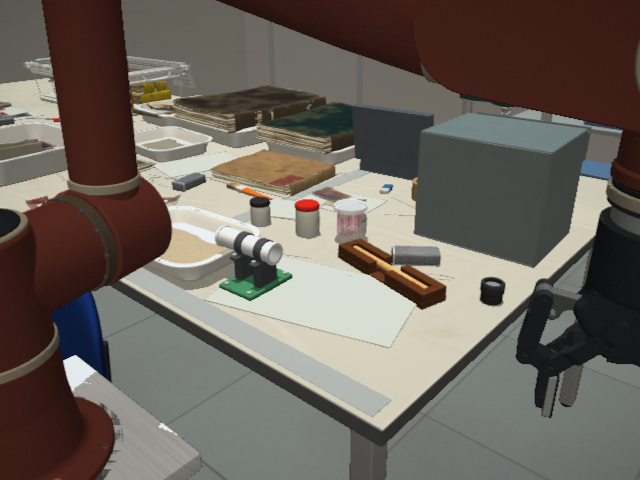

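View pics/side0.png

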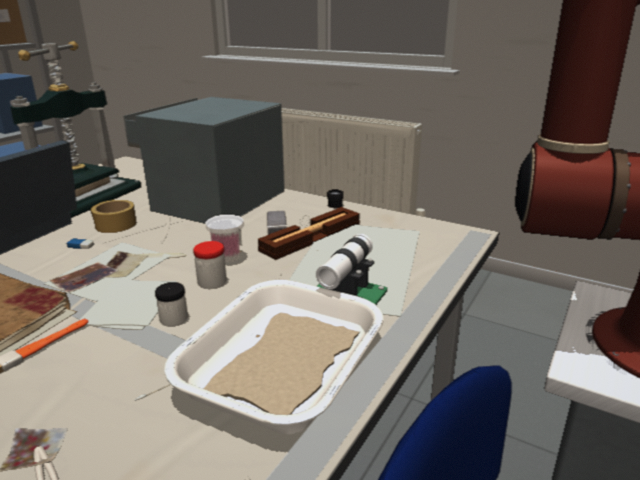

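Scene: block with dowel around (390,270), weight just behind it, loupe at (490,292), tube around (250,245) with the tray behind its far end. The side view agrees. I'll move above the block.

```bash
python3 -m handwheel '[[[60,-30.6,0],[0,0,-0.94]],[[60,-30.6,0],[0,0,-0.94]],[[60,-30.6,0],[0,0,-0.94]],[[60,-30.6,0],[0,0,-0.94]],[[60,-30.6,0],[0,0,-0.94]]]' 0.2 60
python3 - <<'E'
from h import *
print(rel([.67,-.07,.23]), Ro.from_rotvec(ctrl.get_obs()["tool_rot"]).as_matrix().round(3))
for p in [(380,430),(418,235),(525,256),(600,220),(140,290)]: print(p,atz("scene",p,0).round(3))
E
```

```text
t: 2.48
tool_pos: [0.4335, -0.3503, 0.2316]
tool_rot: [2.492, 1.911, 0.0]
contact_force: [0.1, -0.8, -1.0]
opening: 0.0345
grip_force: 0.0
[33.20846224 15.56350336  0.16135452] [[ 0.26   0.966  0.001]
 [ 0.966 -0.26  -0.001]
 [-0.     0.001 -1.   ]]
(380, 430) [ 0.329 -0.306  0.   ]
(418, 235) [0.905 0.002 0.   ]
(525, 256) [ 0.958 -0.232  0.   ]
(600, 220) [ 1.271 -0.288  0.   ]
(140, 290) [0.335 0.267 0.   ]
```

```bash
python3 -m handwheel '[[[33,15.5,0],[0,0,0]],[[33,15.5,0],[0,0,0]],[[33,15.5,0],[0,0,0]],[[33,15.5,0],[0,0,0]],[[33,15.5,0],[0,0,0]]]'
python3 -m handwheel '[[[3,1,0],[0,0,0]],[[3,1,0],[0,0,0]]]'
cat > look.py <<'E'
from h import *
import sys
np.set_printoptions(precision=4,suppress=True)
c=ctrl.calibration("wrist");cv2.imwrite(f"pics/{sys.argv[1]}.png",ctrl.get_image("wrist"))
for a in sys.argv[2:]:
    q,z=a.split("=")
    for r in ctrl.landmark_of("wrist",q)[:2]: print(q,round(r["score"],2),np.round(r["position"]),atz("wrist",r["position"],float(z),c)[:2])
s=ctrl.get_obs();print(s["t"],s["tool_pos"],Ro.from_rotvec(s["tool_rot"]).as_matrix().round(3).tolist())
E
python3 look.py w1 dowel=.0195 dowel_end_a=.0195 dowel_block=0 weight=0 loupe=0 tube_mouth=.08 tube_exit=.08 tube_stand=0
```

```text
t: 3.1
tool_pos: [0.6367, -0.1127, 0.2316]
tool_rot: [2.498, 1.904, 0.0]
contact_force: [0.6, -0.6, 1.3]
opening: 0.0342
grip_force: 0.0
t: 3.35
tool_pos: [0.654, -0.086, 0.231]
tool_rot: [-2.495, -1.908, 0.0]
contact_force: [-0.4, 0.4, -0.1]
opening: 0.034
grip_force: 0.0
dowel 0.68 [341. 181.] [ 0.6852 -0.0647]
dowel_end_a 0.82 [339. 287.] [ 0.6564 -0.1699]
dowel_end_a 0.66 [342.  66.] [0.7139 0.0412]
weight 0.97 [432. 160.] [ 0.7825 -0.0695]
weight 0.53 [ 96. 120.] [0.4458 0.0778]
loupe 0.75 [421. 330.] [ 0.7357 -0.2602]
tube_mouth 0.59 [ 97. 120.] [0.4953 0.0569]
tube_stand 0.88 [123.  61.] [0.4969 0.1278]
3.8 [ 0.6528 -0.0889  0.2315] [[0.266, 0.964, 0.0], [0.964, -0.266, -0.0], [-0.0, 0.0, -1.0]]
```

View pics/w1.png

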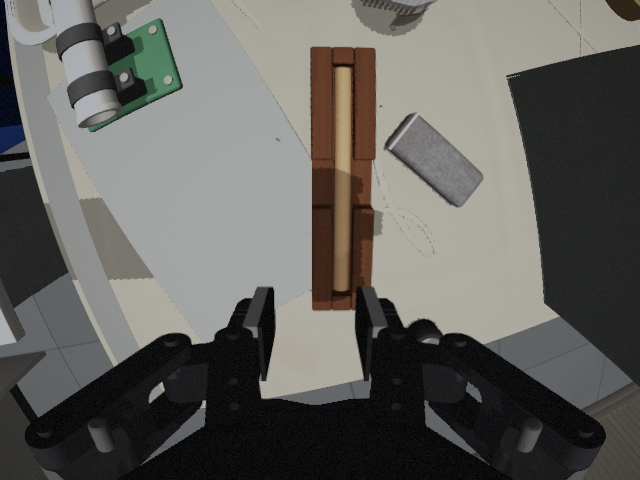

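Wrist view: the dowel runs vertically at column ≈342, rows 66–290, aligned with the tool; the weight is well clear at (433,160).

```bash
python3 -m handwheel '[[[3.2,2.5,5],[0,0,0]],[[3.2,2.5,11],[0,0,0]],[[3.2,2.5,16],[0,0,0]],[[3.2,2.5,16],[0,0,0]]]'
python3 look.py w2 dowel=.0195 dowel_end_a=.0195; python3 -c "
from h import *;print(rel([.6852,-.0645,.01]))"
```

```text
t: 4.3
tool_pos: [0.6814, -0.0634, 0.0653]
tool_rot: [-2.492, -1.898, 0.012]
contact_force: [-0.2, -0.2, -1.1]
opening: 0.0339
grip_force: 0.0
dowel 0.87 [328. 270.] [ 0.6875 -0.0652]
dowel_end_a 0.81 [325.  63.] [0.7142 0.04  ]
4.45 [ 0.6876 -0.0646  0.0746] [[0.266, 0.964, 0.005], [0.964, -0.266, -0.001], [0.0, 0.005, -1.0]]
[-0.0562552  -0.26418339  6.461063  ]
```

```bash
python3 -m handwheel '[[[0,-0.1,4],[0,0,0]],[[0,-0.1,6.4],[0,0,0]],[[0,-0.1,6.4],[0,0,0]]]'
python3 -m handwheel '[[[0,0,0],[0,0,0]],[[0,0,0],[0,0,0]],[[0,0,0],[0,0,0]],[[0,0,0],[0,0,0]]]' 1 60
python3 -m handwheel '[[[0,0,-3],[0,0,0]],[[0,0,-6],[0,0,0]],[[0,0,-9],[0,0,0]],[[0,0,-9],[0,0,0]]]'
```

```text
t: 4.82
tool_pos: [0.6848, -0.0638, 0.0073]
tool_rot: [-2.499, -1.904, 0.0]
contact_force: [-0.0, 0.1, 0.5]
opening: 0.0341
grip_force: 0.0
t: 5.32
tool_pos: [0.6861, -0.0639, 0.0093]
tool_rot: [2.497, 1.903, 0.003]
contact_force: [0.4, -0.2, 5.7]
opening: 0.013
grip_force: 60.0
t: 5.82
tool_pos: [0.6867, -0.064, 0.1006]
tool_rot: [2.495, 1.901, 0.006]
contact_force: [0.1, -0.5, -1.1]
opening: 0.0135
grip_force: 60.8
```

```bash
python3 -m handwheel '[[[-3,-4,0],[0,0,-0.05]],[[-6,-8,0],[0,0,-0.18]],[[-9.7,-14.2,0],[0,0,-0.36]],[[-9.7,-14.2,0],[0,0,-0.36]],[[-9.7,-14.2,4],[0,0,-0.36]]]'
python3 -m handwheel '[[[0,0,0],[0,0,0]]]'
python3 - <<'E'
from h import *
s=ctrl.get_obs();print(s["tool_pos"],Ro.from_rotvec(s["tool_rot"]).as_matrix().round(3).tolist())
R={}
for c in("scene","side"):
    ctrl.get_image(c)
    for q in("tube_mouth","tube_exit","tube_stand","catch_tray"):
        for r in ctrl.landmark_of(c,q)[:1]:
            print(c,q,np.round(r["position"],1),round(r["score"],2)); R.setdefault(q,[]).append(ray(c,r["position"]))
for q in R: print(q,tri(R[q]).round(4) if len(R[q])>1 else "")
E
```

```text
t: 6.45
tool_pos: [0.524, -0.1207, 0.0592]
tool_rot: [2.115, 2.314, 0.004]
contact_force: [0.8, 0.1, -0.8]
opening: 0.0135
grip_force: 60.8
t: 6.58
tool_pos: [0.5191, -0.1183, 0.0533]
tool_rot: [-2.113, -2.314, 0.005]
contact_force: [0.4, -0.0, -0.1]
opening: 0.0134
grip_force: 60.8
[ 0.51912249 -0.11828763  0.05325827] [[-0.091, 0.996, -0.008], [0.996, 0.091, 0.003], [0.004, -0.007, -1.0]]
scene tube_mouth [352.8 238. ] 0.68
scene tube_exit [222.5 238.3] 0.71
scene tube_stand [248.4 284.3] 0.55
scene catch_tray [183.3 252.7] 0.9
side tube_mouth [359.5 245.1] 0.6
side tube_exit [336.3 203.7] 0.73
side tube_stand [345.1 298. ] 0.8
side catch_tray [285.7 363.6] 0.69
tube_mouth [ 0.5729 -0.0358  0.0704]
tube_exit [0.4763 0.141  0.1472]
tube_stand [0.4916 0.1269 0.0008]
catch_tray [0.484  0.3311 0.004 ]
```

```bash
python3 -m handwheel '[[[0,0,3],[0,0,0]],[[0,0,4.8],[0,0,0]],[[0,0,4.8],[0,0,0]]]'
python3 -m handwheel '[[[0,0,0],[0,0,0]],[[0,0,0],[0,0,0]],[[0,0,0],[0,0,0]]]' 0.2
python3 -m handwheel '[[[0,0,-6],[0,0,0]],[[-4,-1,-12],[0,0,0]],[[-8,-2,-18],[0,0,0]],[[-8,-2,-18],[0,0,0]],[[-8,-2,-18],[0,0,0]]]'
python3 look.py w3 dowel=.0075 dowel_end_a=.0075 tube_mouth=.08 tube_exit=.08 tube_stand=0 catch_tray=0
```

```text
t: 7.45
tool_pos: [0.5204, -0.1189, 0.0074]
tool_rot: [-2.115, -2.318, 0.002]
contact_force: [-0.3, 0.2, 0.2]
opening: 0.0132
grip_force: 60.8
t: 7.82
tool_pos: [0.5228, -0.1198, 0.0102]
tool_rot: [2.117, 2.32, 0.001]
contact_force: [-0.2, -0.6, 0.9]
opening: 0.0339
grip_force: 0.0
t: 8.45
tool_pos: [0.51, -0.2017, 0.1906]
tool_rot: [2.117, 2.317, 0.001]
contact_force: [-0.7, -0.0, -0.8]
opening: 0.034
grip_force: 0.0
dowel 0.78 [338. 122.] [ 0.5223 -0.1166]
dowel_end_a 0.83 [333.   9.] [ 0.5091 -0.0138]
dowel_end_a 0.71 [336. 251.] [ 0.5324 -0.2323]
tube_exit 0.71 [512. 292.] [ 0.6764 -0.2327]
8.8 [ 0.5089 -0.2     0.1875] [[-0.092, 0.996, -0.003], [0.996, 0.092, 0.002], [0.002, -0.002, -1.0]]
```

View pics/w3.png

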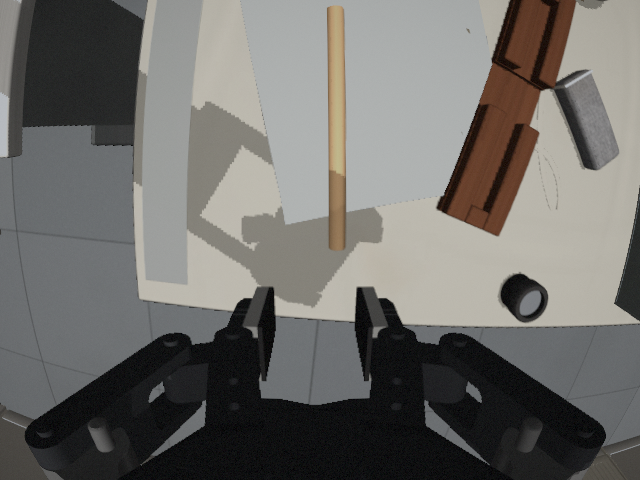

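The dowel lies flat, ends at pixels (335,9) and (336,250). Now a close look at the tube.

```bash
python3 -m handwheel '[[[20,1,-8],[0,0,0]],[[20,1,-8],[0,0,0]],[[20,1,-8],[0,0,0]],[[20,1,-8],[0,0,0]],[[20,1,-8],[0,0,0]]]'
python3 -m handwheel '[[[0,0,0],[0,0,0]]]'
python3 look.py w4 tube_mouth=.08 tube_exit=.08 tube_stand=0 catch_tray=0
python3 - <<'E'
import cv2;i=cv2.imread("pics/w4.png")[:360,160:480];cv2.imwrite("pics/w4c.png",cv2.resize(i,None,fx=1.65,fy=1.65,interpolation=2))
E
```

```text
t: 9.43
tool_pos: [0.5014, 0.0008, 0.27]
tool_rot: [2.112, 2.324, 0.001]
contact_force: [0.3, 0.8, 0.1]
opening: 0.0342
grip_force: 0.0
t: 9.55
tool_pos: [0.5009, -0.0013, 0.2682]
tool_rot: [-2.117, -2.32, 0.002]
contact_force: [-0.4, -0.6, -0.7]
opening: 0.034
grip_force: 0.0
tube_mouth 0.96 [316. 151.] [0.4961 0.0569]
tube_stand 0.64 [320.  87.] [0.4947 0.1246]
9.8 [ 0.501  -0.0018  0.2685] [[-0.09, 0.996, -0.001], [0.996, 0.09, 0.0], [0.0, -0.001, -1.0]]
```

View pics/w4.png

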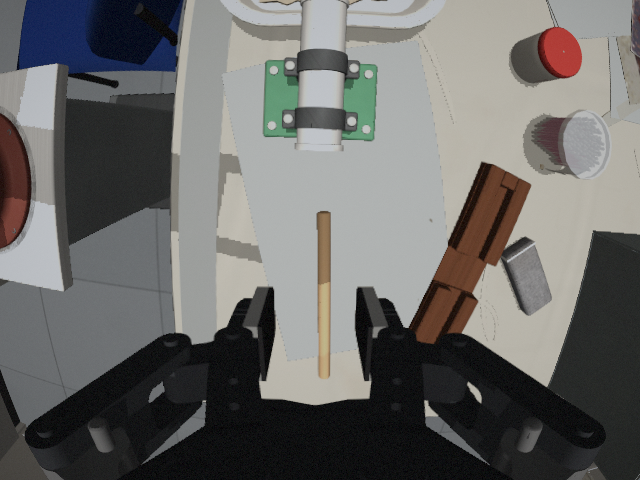

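Tube points straight up the picture, mouth flange at about (318,148) spanning columns 294–343; base plate corners about (264,62), (378,66), (264,137), (375,140).

```bash
python3 - <<'E'
from h import *
np.set_printoptions(precision=4,suppress=True)
c=ctrl.calibration("wrist"); i=cv2.imread("pics/w4.png"); g=cv2.cvtColor(i,6).astype(float)
for r in (5,15,25,35,148):
    d=np.diff(cv2.GaussianBlur(g,(3,3),0)[r-1:r+2].mean(0))
    L=290+np.argmax(abs(d[285:307]))-5+.5; Rr=335+np.argmax(abs(d[335:360]))+.5
    a=atz("wrist",(L,r),.08,c);b=atz("wrist",(Rr,r),.08,c)
    print(r,L,Rr,(a+b)/2,np.linalg.norm(a-b))
hsv=cv2.cvtColor(i,cv2.COLOR_BGR2HSV); m=cv2.inRange(hsv,(45,80,40),(85,255,255)); 
pts=cv2.findNonZero(m); P=np.array([atz("wrist",p,.012,c)[:2] for p in pts[:,0][::3]])
box=cv2.minAreaRect((P*1000).astype(np.float32)); print(box); ctr=np.array(box[0])
for p in [(264,62),(378,66),(264,137),(375,140)]: print(p,atz("wrist",p,.012,c)[:2])
E
```

```text
5 300.5 348.5 [0.4917 0.1916 0.08  ] 0.042627432913648
15 300.5 346.5 [0.4917 0.1815 0.08  ] 0.04068290209826527
25 302.5 346.5 [0.4934 0.1718 0.08  ] 0.03878598339991013
35 301.5 344.5 [0.493 0.162 0.08 ] 0.03778956966615229
148 293.5 343.5 [0.4983 0.0591 0.08  ] 0.044093360977112535
((495.7804870605469, 109.7475814819336), (117.17154693603516, 83.09235382080078), 2.85646653175354)
(264, 62) [0.433 0.146]
(378, 66) [0.5538 0.153 ]
(264, 137) [0.4401 0.0642]
(375, 140) [0.5583 0.0719]
```

```bash
python3 -m handwheel '[[[-6,0.3,0],[0,0,0]],[[-12,0.6,4],[0,0,0]],[[-18,0.9,9],[0,0,-0.016]],[[-21.7,1,14],[0,0,-0.016]],[[-21.7,1,18.8],[0,0,-0.016]]]' 0.2 100
python3 -m handwheel '[[[0,0,0],[0,0,0]],[[0,0,0],[0,0,0]]]'
python3 look.py w5 dowel=.0075 dowel_end_a=.0075
python3 - <<'E'
from h import *
c=ctrl.calibration("wrist");print(-np.array(c["R"]).T@np.array(c["t"]))
i=cv2.imread("pics/w5.png");cv2.imwrite("pics/w5c.png",i[150:480,160:480])
print(rel([.5308,-.2174,.003]))
E
```

```text
t: 10.42
tool_pos: [0.5317, -0.2184, 0.0869]
tool_rot: [2.1, 2.331, 0.001]
contact_force: [0.4, 0.5, -0.1]
opening: 0.0341
grip_force: 0.0
t: 10.68
tool_pos: [0.5316, -0.2152, 0.0887]
tool_rot: [2.098, 2.336, 0.001]
contact_force: [1.0, -0.0, 1.2]
opening: 0.0341
grip_force: 0.0
dowel 0.96 [316.  95.] [ 0.5221 -0.1196]
dowel_end_a 0.84 [314. 272.] [ 0.5323 -0.2295]
10.825 [ 0.5328 -0.2152  0.0906] [[-0.108, 0.994, 0.005], [0.994, 0.108, -0.003], [-0.003, 0.005, -1.0]]
[ 0.52421629 -0.14463469  0.23231026]
[-0.16580957 -0.26640287  8.75750642]
```

View pics/w5.png

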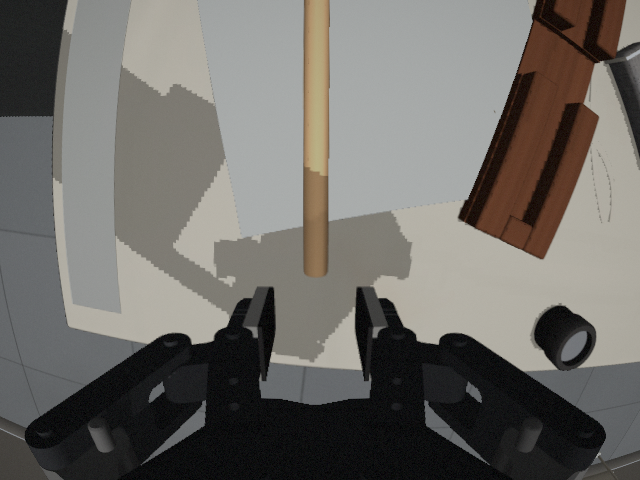

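The dowel's rear end at (316,276) lies centred between the fingers. Descending.

```bash
python3 -m handwheel '[[[0,-0.1,4],[0,0,0]],[[0,-0.1,7.5],[0,0,0]],[[0,-0.1,8.2],[0,0,0]],[[0,-0.1,8.2],[0,0,0]]]'
python3 -m handwheel '[[[0,0,0.2],[0,0,0]],[[0,0,0.2],[0,0,0]]]'
python3 - <<'E'
from h import *
for _ in range(4):
    ctrl.get_image("wrist"); s=ctrl.get_obs();print(np.round(s["tool_pos"],4),np.round(s["contact_force"],1))
E
```

```text
t: 11.32
tool_pos: [0.5308, -0.2151, 0.0066]
tool_rot: [2.097, 2.337, 0.001]
contact_force: [0.5, 0.3, 1.4]
opening: 0.0342
grip_force: 0.0
t: 11.58
tool_pos: [0.5308, -0.2153, 0.0045]
tool_rot: [2.097, 2.336, 0.001]
contact_force: [-0.0, 1.4, 0.5]
opening: 0.0339
grip_force: 0.0
[ 0.5305 -0.2152  0.0042] [ 0.2  0.1 -0.1]
[ 0.5304 -0.2152  0.004 ] [0.4 0.7 0.3]
[ 0.5302 -0.2151  0.0037] [ 0.1 -0.5 -0.8]
[ 0.5301 -0.215   0.0035] [ 0.4 -0.2  0.2]
```

```bash
python3 -m handwheel '[[[0,0,0.15],[0,0,0]],[[0,0,0.15],[0,0,0]]]'
python3 -m handwheel '[[[0,0,0],[0,0,0]],[[0,0,0],[0,0,0]],[[0,0,0],[0,0,0]],[[0,0,0],[0,0,0]]]' 1 100
python3 -m handwheel '[[[0,0,-2],[0,0,0]],[[0,0,-5],[0,0,0]],[[0,0,-8],[0,0,0.054]],[[0,0,-8],[0,0,0.054]]]'
python3 look.py w6 dowel=.087 dowel_end_a=.087
python3 - <<'E'
from h import *
cv2.imwrite("pics/side6.png",ctrl.get_image("side"))
for c in("side","scene"):
    if c=="scene": ctrl.get_image(c)
    print([(np.round(r["position"],1),round(r["score"],2),atz(c,r["position"],.085).round(3)) for r in ctrl.landmark_of(c,"dowel_end_a")[:2]])
s=ctrl.get_obs();print(np.round(s["tool_pos"],4))
E
```

```text
t: 12.02
tool_pos: [0.5296, -0.2148, 0.0013]
tool_rot: [-2.099, -2.337, 0.0]
contact_force: [0.2, 0.2, 0.3]
opening: 0.0342
grip_force: 0.0
t: 12.52
tool_pos: [0.5301, -0.215, 0.0019]
tool_rot: [2.098, 2.337, 0.0]
contact_force: [-0.0, -0.2, 2.4]
opening: 0.0118
grip_force: 98.7
t: 13.02
tool_pos: [0.532, -0.2161, 0.0858]
tool_rot: [2.156, 2.275, 0.003]
contact_force: [0.6, -0.2, -0.7]
opening: 0.0114
grip_force: 98.3
dowel 0.83 [315.  71.] [ 0.5267 -0.1205]
dowel_end_a 0.93 [313. 346.] [ 0.532  -0.2345]
13.175 [ 0.5291 -0.2145  0.0808] [[-0.054, 0.999, -0.001], [0.999, 0.054, 0.001], [0.001, -0.001, -1.0]]
[(array([369.1, 227.3]), 0.85, array([ 0.516, -0.01 ,  0.085])), (array([408.5, 194.5]), 0.61, array([ 0.52 , -0.22 ,  0.085]))]
[(array([416.7, 295.7]), 0.94, array([ 0.534, -0.226,  0.085])), (array([308.3, 256.1]), 0.78, array([0.528, 0.002, 0.085]))]
[ 0.5289 -0.2144  0.0801]
```

View pics/w6.png

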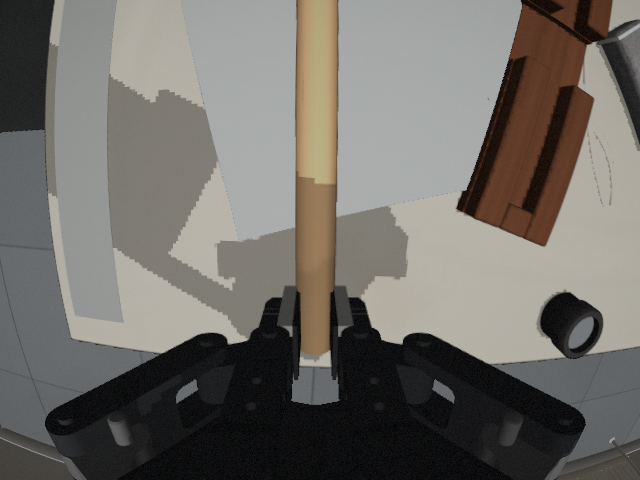

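The dowel is held at its end, straight up the picture (columns 297–337). Check the tip's height by triangulation.

```bash
python3 - <<'E'
from h import *
R=[ray("side",(369.1,227.3)),ray("scene",(308.3,256.1))]
print("front",tri(R).round(4)); print("rear",tri([ray("side",(408.5,194.5)),ray("scene",(416.7,295.7))]).round(4))
c=ctrl.calibration("side")
cs=cv2.imread("pics/side6.png")[150:320,280:460];cv2.imwrite("pics/side6c.png",cv2.resize(cs,None,fx=3.4,fy=3.4,interpolation=cv2.INTER_CUBIC))
for X in [(.520,-.015,.0857),(.532,-.2345,.0857),(.4986,.0568,.08),(.4913,.1966,.08)]:
    for n in("side","scene"):
        k=ctrl.calibration(n);p=np.array(k["R"])@X+k["t"];print(n,X,(k["fx"]*p[0]/p[2]+k["cx"]).round(1),(k["fy"]*p[1]/p[2]+k["cy"]).round(1))
E
```

```text
front [ 0.5164 -0.0067  0.089 ]
rear [ 0.5255 -0.2286  0.0852]
side (0.52, -0.015, 0.0857) 368.5 225.6
scene (0.52, -0.015, 0.0857) 312.3 259.9
side (0.532, -0.2345, 0.0857) 405.9 191.3
scene (0.532, -0.2345, 0.0857) 420.9 297.5
side (0.4986, 0.0568, 0.08) 361.6 244.4
scene (0.4986, 0.0568, 0.08) 275.6 255.4
side (0.4913, 0.1966, 0.08) 326.7 277.8
scene (0.4913, 0.1966, 0.08) 223.3 236.6
```

View pics/side6c.png

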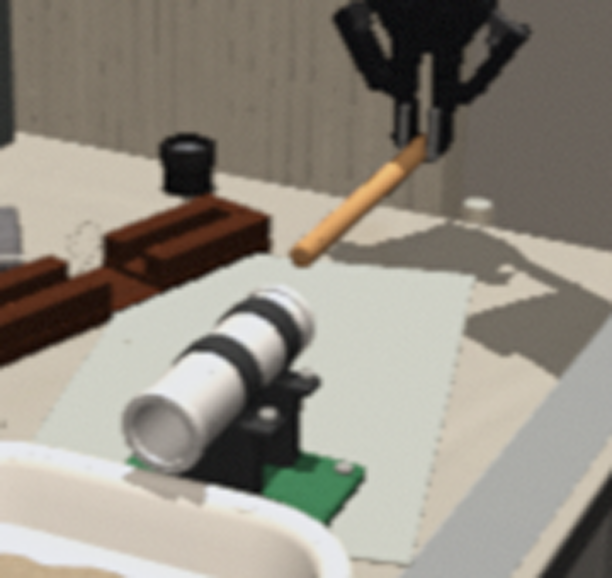

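Side crop: dowel level, tip at crop (300,252), near prediction; tube ring at (165,430), also near prediction. Align and approach the mouth.

```bash
python3 -m handwheel '[[[1,-1.6,0.6],[0,0,0]],[[5,-1.6,0.6],[0,0,0]],[[5,-1.6,0.6],[0,0,0]],[[5,-1.6,0.6],[0,0,0]]]'
python3 look.py w7 dowel_end_a=.08 tube_mouth=.08 
python3 - <<'E'
from h import *
s=ctrl.get_obs();print(np.round(s["tool_pos"],4))
o=[]
for n in("side","scene"):
    i=ctrl.get_image(n);c=i[170:290,300:400] if n=="side" else i[190:310,230:330]
    o.append(cv2.resize(c,None,fx=4,fy=4,interpolation=cv2.INTER_CUBIC))
cv2.imwrite("pics/two7.png",np.hstack(o))
p=np.array(s["tool_pos"])
E
```

```text
t: 13.88
tool_pos: [0.5111, -0.166, 0.0753]
tool_rot: [-2.161, -2.281, 0.001]
contact_force: [-0.6, -0.6, -0.1]
opening: 0.0118
grip_force: 98.4
dowel_end_a 0.65 [314. 343.] [ 0.5114 -0.1805]
dowel_end_a 0.33 [579. 126.] [ 0.6217 -0.0767]
14.025 [ 0.5114 -0.1666  0.0757] [[-0.053, 0.999, 0.0], [0.999, 0.053, -0.0], [-0.0, 0.0, -1.0]]
[ 0.5114 -0.1666  0.0757]
```

View pics/w7.png

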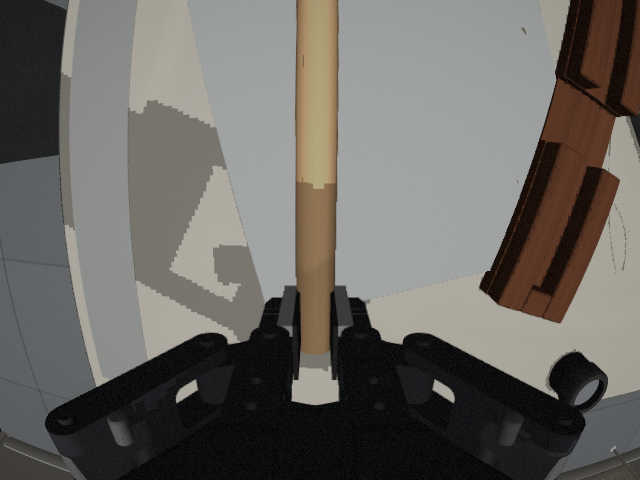

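View pics/two7.png

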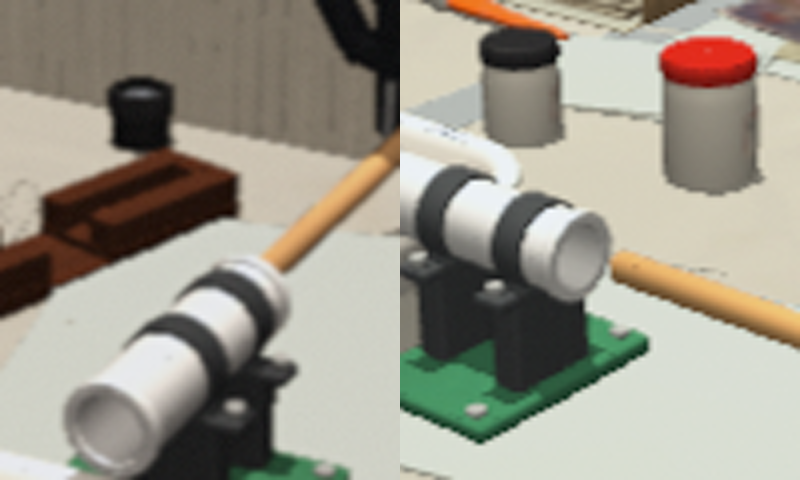

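Scene crop: tip (617,265) just before the mouth (580,250); side crop suggests it is slightly high/right. Correcting 2 mm down, 1 mm left, then entering.

```bash
python3 -m handwheel '[[[0,-0.1,0.25],[0,0,0]],[[1,-0.15,0.25],[0,0,0]],[[2.5,-0.2,0.25],[0,0,0]],[[4,-0.2,0.25],[0,0,0]]]'
python3 - <<'E'
from h import *
s=ctrl.get_obs();print(np.round(s["tool_pos"],4),np.round(s["contact_force"],1),np.round(s["wrist_torque"],2))
p=s["tool_pos"];sy=(.0568-p[1])/.9986;print("x err",p[0]-(.4986+.052*sy))
E
```

```text
t: 14.62
tool_pos: [0.5068, -0.1246, 0.073]
tool_rot: [-2.161, -2.28, -0.0]
contact_force: [0.8, 0.7, -1.0]
opening: 0.0113
grip_force: 98.4
[ 0.5068 -0.1246  0.073 ] [ 0.8  0.7 -1. ] [ 0.01  0.04 -0.02]
x err -0.0012382742376008116
```

```bash
python3 -m handwheel '[[[1,0.05,0],[0,0,0]],[[2,0.05,0],[0,0,0]],[[3,0.05,0],[0,0,0]],[[4,0.05,0],[0,0,0]],[[5,0.05,0],[0,0,0]]]'
python3 -m handwheel '[[[1,0,0],[0,0,0]],[[2,0,0],[0,0,0]],[[3,0,0],[0,0,0]],[[4,0,0],[0,0,0]]]'
python3 - <<'E'
from h import *
s=ctrl.get_obs();print(np.round(s["tool_pos"],4),np.round(s["contact_force"],1),np.round(s["wrist_torque"],2),Ro.from_rotvec(s["tool_rot"]).as_matrix().round(3).tolist())
p=s["tool_pos"];sy=(.0568-p[1])/.9986;print("x err",p[0]-(.4986+.052*sy))
E
```

```text
t: 15.25
tool_pos: [0.5056, -0.0776, 0.0739]
tool_rot: [2.158, 2.277, -0.004]
contact_force: [1.1, -8.1, -0.3]
opening: 0.012
grip_force: 98.3
t: 15.75
tool_pos: [0.5033, -0.0376, 0.0737]
tool_rot: [2.158, 2.277, -0.004]
contact_force: [-0.2, -6.8, -0.9]
opening: 0.0114
grip_force: 98.4
[ 0.5033 -0.0376  0.0737] [-0.2 -6.8 -0.9] [-1.27 -0.07 -0.03] [[-0.054, 0.999, 0.002], [0.999, 0.054, -0.005], [-0.005, 0.001, -1.0]]
x err -0.0002032698114793341
```

Steady push of ~7–8 N. Continue until the plug falls.

```bash
python3 -m handwheel '[[[1,0,0],[0,0,0]],[[2,0,0],[0,0,0]],[[3,0,0],[0,0,0]],[[3.8,0,0],[0,0,0]],[[3.8,0,0],[0,0,0]]]'
python3 - <<'E'
from h import *
s=ctrl.get_obs();print(np.round(s["tool_pos"],4),np.round(s["contact_force"],1))
i=ctrl.get_image("side");print([(np.round(r["position"]),round(r["score"],2)) for q in("plug","dowel_end_a") for r in ctrl.look_for("side",q)[:2]])
cv2.imwrite("pics/s8.png",cv2.resize(i[200:440,160:420],None,fx=2.2,fy=2.2))
E
```

```text
t: 16.38
tool_pos: [0.5005, 0.0026, 0.073]
tool_rot: [-2.16, -2.281, 0.0]
contact_force: [-0.4, -0.6, 0.2]
opening: 0.0113
grip_force: 98.3
[0.5005 0.0026 0.073 ] [-0.4 -0.6  0.2]
[(array([321., 313.]), 0.89), (array([352., 270.]), 0.37), (array([331., 277.]), 0.69)]
```

View pics/s8.png

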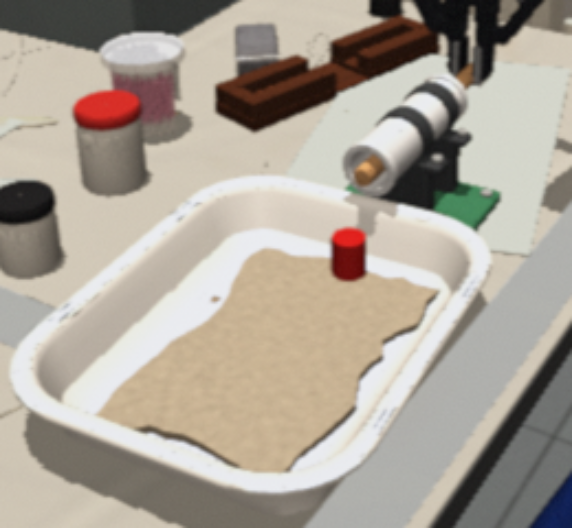

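The plug stands in the tray (348,255), the dowel tip shows at the exit (368,170). Draw back and lay down.

```bash
python3 -m handwheel '[[[0,0,0],[0,0,0]],[[-4,0,0],[0,0,0]],[[-8,0,0],[0,0,0]],[[-12,0,0],[0,0,0]],[[-16,0,0],[0,0,0]]]'
python3 -m handwheel '[[[-3,0,0],[0,0,0]],[[-7,0.3,0],[0,0,0]],[[-7,0.5,3],[0,0,0]],[[-7,0.5,6],[0,0,0]],[[-7,0.5,6],[0,0,0]]]'
python3 - <<'E'
from h import *
ctrl.get_image("scene");ctrl.get_image("scene");s=ctrl.get_obs();print(np.round(s["tool_pos"],4),np.round(s["contact_force"],1))
E
```

```text
t: 17.15
tool_pos: [0.5092, -0.1595, 0.0732]
tool_rot: [2.162, 2.279, 0.0]
contact_force: [0.2, 0.0, 0.4]
opening: 0.0116
grip_force: 98.4
t: 17.77
tool_pos: [0.5156, -0.2265, 0.0102]
tool_rot: [-2.158, -2.275, 0.002]
contact_force: [0.9, 0.3, -1.0]
opening: 0.0118
grip_force: 98.4
[ 0.5181 -0.2277  0.0135] [ 0.3 -1.6  0. ]
```

```bash
python3 -m handwheel '[[[0,0,0.6],[0,0,0]],[[0,0,1],[0,0,0]],[[0,0,1],[0,0,0]]]'
python3 -m handwheel '[[[0,0,0],[0,0,0]],[[0,0,0],[0,0,0]],[[0,0,0],[0,0,0]]]' 0.2
python3 -m handwheel '[[[0,0,-4],[0,0,0]],[[0,0,-10],[0,0,0]],[[-4,0,-16],[0,0,0]],[[-4,0,-16],[0,0,0]],[[-4,0,-16],[0,0,0]]]'
python3 look.py w9 dowel=.0075 dowel_end_a=.0075
python3 - <<'E'
from h import *
cv2.imwrite("pics/s9.png",ctrl.get_image("side"))
print([(np.round(r["position"]),round(r["score"],2),atz("side",r["position"],.02)) for q in("plug",) for r in ctrl.look_for("side",q)[:1]])
E
```

```text
t: 18.25
tool_pos: [0.5179, -0.2274, 0.0031]
tool_rot: [-2.161, -2.28, 0.0]
contact_force: [-0.0, 0.2, -0.3]
opening: 0.0113
grip_force: 98.4
t: 18.62
tool_pos: [0.5181, -0.2276, 0.0032]
tool_rot: [2.161, 2.28, 0.0]
contact_force: [-0.6, -0.4, 0.1]
opening: 0.0341
grip_force: 0.0
t: 19.25
tool_pos: [0.5202, -0.2678, 0.1633]
tool_rot: [2.162, 2.279, 0.001]
contact_force: [-0.6, 1.0, -0.6]
opening: 0.0343
grip_force: 0.0
dowel 0.86 [315.  54.] [ 0.5131 -0.1303]
dowel_end_a 0.76 [312. 194.] [ 0.5161 -0.2434]
19.4 [ 0.5188 -0.2661  0.1602] [[-0.054, 0.999, -0.004], [0.999, 0.054, 0.003], [0.003, -0.004, -1.0]]
[(array([317., 314.]), 0.62, array([0.49687798, 0.21771727, 0.02      ]))]
```

View pics/s9.png

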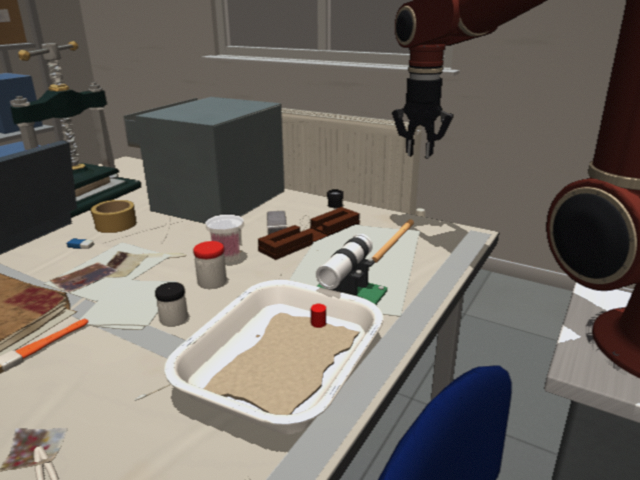

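The dowel lies flat on the table at (392,240), the plug stands in the tray at (318,315), and the gripper is clear. Handing in.

```bash
python3 -c "
from station import ctrl;print(ctrl.finish_job())"
```

```text
the job is handed in; nothing more can be done
None
```

The plug was pushed through the tube and stands in the white tray, the dowel lies flat on the table clear of it, nothing else looks disturbed, and the job was handed in at about 19.5 s with no verdict returned.

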